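# Hang the mould-case side on its hinge pin and hold it in line

## Robot

A 6-joint arm with a two-finger parallel gripper is mounted at the origin on the work surface. World frame = base frame: x ahead of the robot, y to its left, z up, the work surface at z = 0. Lengths are in mm, angles in degrees, forces in N, time in s.
With the tool pointing down it reaches from about 350 to 850 mm from the base axis. Payload 8.1 kg.
Tool frame: the origin (TCP) lies midway between the tips of the shut fingers; the grasp point (between the pads) lies 19 mm behind it; z points along the fingers, y is the direction in which the jaws open and shut (so a half turn about z gives the same grasp; the last joint's range is limited). The gripper opens to 85 mm and grips with 20 to 120 N. Pads are 22 mm wide; open, the fingers measure 114 mm over their backs; the gripper's body (76 mm by 85 mm) begins 54 mm behind the grasp point. The pads swing forward as they close: fully open they stand 13 mm farther back than shut.
Start: joints at [69.993, 7.471, 85.268, -0, 87.261, -4.893], TCP at [156.428, 579.254, 231.292] pointing down, gripper open.
Joint ranges: [-169.43, 169.43], [-51.17, 129.36], [1.28, 143.12], [-76.62, 256.62], [0, 156.53], [-152.29, 152.29]. Speed limits (degrees/s): [136.94, 136.94, 159.86, 180, 180, 180].

## Interface

Orientations are given as a 3x3 rotation matrix whose columns are the frame's x, y, z axes.
In Python, from cell import bot gives the robot as it stands. The module is installed in compiled form; this text tells all that it offers.
- The arm moves only by the tool step_arm, never from a script. Its argument "plan" is one flat list of numbers, 7 for each row, row after row: the turn, a rotation vector about the world's x, y, z in degrees, then the shift along the world's x, y, z in mm, then the finger opening in mm, from 0 to 85.4. A call has 1 to 8 rows; each row shifts and turns the commanded pose from where the row before left it; what a row does not reach is not made up. A row lasts 1/12 s, in which the tool goes at most 41.7 mm and 7.16 degrees, less where a joint would pass 70% of its speed; a pose out of reach is approached as far as the arm can. A call is refused whole if a number of a shift passes 41.7 or a number of a turn 7.16, either way. A call with a gripper value outside its range is refused whole. The fingers move at their own pace and stop on an object; "grip_force" is the grip in N (left out, the last holds). Time passes only in rows, so rows that do not move let the fingers close. It gives the time, the measured TCP pose, the force and the opening at its end, in the units of the state.
- bot.read_state(): the state, without advancing time (a new reading comes with each control period).
- bot.read_camera(name): name is "side" or "top" or "wrist"; returns a dict with "image" (384x512x3 uint8, red, green, blue), "fx", "fy", "cx", "cy" (pixels), "T" (4x4, takes a point from camera to world coordinates); the wrist camera has in their place "hand_eye" (4x4, takes a point from camera to tool coordinates, whose origin is the TCP and whose axes are the flange's). Camera axes: x right, y up, looking along -z (the intrinsics and any distortion apply to the point x, -y, -z); pixel columns grow to the right and rows downward; lengths in mm; the calibration is good to about 2 mm. A picture is of the moment at which its call begins: read the wrist's pose just before it. There is no depth.
- bot.job_done(): hands the job in, once; it reports no verdict.
The state is a dict: "t": time; "joints": joint angles; "dq": joint speeds; "joint_efforts": joint torques, N m; "position": TCP position; "orientation": TCP orientation; "contact_force": force on the tool from outside, world axes, zero at the start; "torque": the same for the moment, N m; "finger_gap": opening from 0.0 (shut) to 1.0 (fully open).
Only numpy, scipy, OpenCV 4.12 (cv2) and the standard library are available. Lean on these libraries where they do the work, as an engineer would, in place of code of your own. Each camera call takes 0.05 s, during which the arm holds its last target. There are 200 camera calls.

## Task

Drop the steel hinge pin through the brass knuckle of the fixed jamb, down to its orange collar, and let go of it. Then take the loose side board of the mould case out of its rack, lower its brass knuckle over the pin until it comes down on the collar, and finish still gripping the board, upright and straight in line with the jamb block (opened out away from it, not touching the bench), keeping it still so the hinge can be screwed up. Leave the half vase, the white vase and the brush where they are.

Things in the scene. Friction and masses are not known exactly. Their poses are not given: they have to be found in the camera images.
- jamb: Fixed hinge jamb: dark wooden block (62 x 80 mm, 62 mm high) on a steel foot plate, a vertical brass knuckle (tube) at one end. Origin: on the knuckle's axis at bench level. z up; the block lies towards -y (y = -22 to -102 mm); the board must finally extend towards +y, its thickness along x.
- jamb_hole (a point): Centre of the upper mouth of the jamb's knuckle, 60 mm above the bench; z up. The knuckle is a tube of 24 mm outer and 12 mm inner diameter, from 25 to 60 mm above the bench, open at both ends.
- pin: Loose steel pin, about 60 g, upright. Shank 9 mm thick, 40 mm long below and 45 mm long above an orange collar (22 mm in diameter, 5 mm thick); both ends taper over the last 6 to 8 mm. Origin: centre of the collar's underside, z up. It starts in the stand's hole, collar on the stand's top (z = 45 mm); in the jamb the collar lies on the knuckle's mouth. Grip it above the collar.
- stand: Fixed green block, 70 x 70 mm, 45 mm high, with a 14 mm through hole in its middle, in which the pin stands. Origin: centre of its underside.
- leaf: Loose board, about 0.22 kg: plywood 12 mm thick (x), 140 long (y = 18 to 158), 100 high (z), brass knuckle at one end (axis at x = y = 0) with a strap 15 mm thick from y = 18 to 50. Origin: on the knuckle's axis, level with the lower edge; y along the board, z up. Starts on edge in the rack, lower edge 8 mm above the bench; with its knuckle on the pin's collar, 20 mm.
- leaf_knuckle (a point): Centre of the lower mouth of the board's knuckle (leaf x = y = 0, z = 45 mm); axes as the leaf's. The knuckle is a tube of 24 mm outer and 15 mm inner diameter, z = 45 to 75 mm of the leaf. The leaf's centre of mass is about y = 70 mm.
- leaf_end (a point): Middle of the board's far end (leaf y = 158 mm, z = 50 mm).
- rack: Fixed wooden rack, 60 x 150 mm, 28 mm high, with a slot 17 mm wide and 20 mm deep along its y, in which the board stands on edge. Origin: centre of its underside.
- half_vase: Terracotta half vase lying hollow side up, about 160 x 90 x 50 mm; leave alone. Origin: underside.
- bud_vase: White vase, 68 mm in diameter and 125 mm tall; leave alone. Origin: centre of its underside.
- slip_brush: Wooden brush 150 mm long lying flat; leave alone. Origin: underside.
Mind the look-alikes: they are no part of the job. Leave any turquoise look-alike of the pin alone.

How it is judged:
By the outcome, as a careful person would: the job done as asked, in the order asked, and still so for the second after the job is handed in, while the arm keeps its last pose, push and grip.
It also fails if it takes over 59 s, if anything falls off the work surface, if the arm or the gripper's body presses on something with over 40 N, if the wrist force passes 120 N, or if a joint passes its speed limit or range.

## Working session

There is one attempt and no reset: what is moved stays moved. The work goes in short steps, Python scripts to look and compute and a tool call to move; the robot and the scene stay as the last step left them, time stands still between calls to the robot, and variables do not carry over. Pictures are saved under pics/ and viewed, about 8 in all and at most 12, crops included, and the job is handed in when it is done.

Besides the shell and the picture viewer there is one more tool, called by a JSON object that holds its "api" and its "payload", one argument or row to a line. step_arm: Moves the arm, as the interface text tells. Its arguments: {"type":"object","properties":{"plan":{"type":"array"},"grip_force":{"type":"number"}},"required":["plan"]}

```bash
mkdir -p pics
cat > h.py <<'E'
import numpy as np, cv2, pickle
from cell import bot
def grab(n,f=None):
    s=bot.read_state(); c=bot.read_camera(n); c['s']=s
    if 'T' not in c or c.get('T') is None:
        W=np.eye(4); W[:3,:3]=np.array(s['orientation']); W[:3,3]=s['position']; c['T']=W@np.array(c['hand_eye'])
    c['T']=np.array(c['T'])
    if f: cv2.imwrite(f'pics/{f}.png',c['image'][:,:,::-1]); pickle.dump(c,open(f'pics/{f}.pkl','wb'))
    return c
def load(f): return pickle.load(open(f'pics/{f}.pkl','rb'))
def ray(c,u,v):
    k=[c['fx'],c['fy'],c['cx'],c['cy']]
    K=np.array([[k[0],0,k[2]],[0,k[1],k[3]],[0,0,1.]])
    d=c.get('dist',c.get('distortion'))
    p=cv2.undistortPoints(np.array([[[u,v]]],float),K,None if d is None else np.array(d,float))[0,0]
    r=c['T'][:3,:3]@np.array([p[0],-p[1],-1.]); return c['T'][:3,3],r/np.linalg.norm(r)
def onz(c,u,v,z):
    o,r=ray(c,u,v); return o+r*(z-o[2])/r[2]
def proj(c,P):
    q=np.linalg.inv(c['T'])@np.append(P,1.)
    return np.array([c['cx']+c['fx']*q[0]/-q[2], c['cy']+c['fy']*-q[1]/-q[2]])
def two(c1,p1,c2,p2):
    o1,r1=ray(c1,*p1);o2,r2=ray(c2,*p2)
    A=np.stack([r1,-r2],1);x=np.linalg.lstsq(A,o2-o1,rcond=None)[0]
    a,b=o1+x[0]*r1,o2+x[1]*r2; return (a+b)/2,np.linalg.norm(a-b)
E
python3 - <<'E'
from h import *
for n in('top','side','wrist'):
    c=grab(n,n+'0'); print(n,[k for k in c], c['fx'],c['fy'],c['cx'],c['cy'],c.get('distortion'),c.get('dist')); print(c['T'].round(3).tolist())
print(c['s'])
a=np.hstack([cv2.imread(f'pics/{n}0.png') for n in('top','side')])
E
```

```text
top ['image', 'fx', 'fy', 'cx', 'cy', 'T', 's'] 446.36834693037355 446.36834693037355 254.72290777111223 185.55420226022557 None None
[[-0.027, 0.983, -0.184, 348.065], [-1.0, -0.025, 0.012, 68.512], [0.007, 0.184, 0.983, 1164.132], [0.0, 0.0, 0.0, 1.0]]
side ['image', 'fx', 'fy', 'cx', 'cy', 'T', 's'] 462.6881980363854 462.6881980363854 254.6257377086889 191.48145285932586 None None
[[0.887, 0.248, -0.39, 127.514], [-0.462, 0.465, -0.755, -768.93], [-0.006, 0.85, 0.527, 660.55], [0.0, 0.0, 0.0, 1.0]]
wrist ['image', 'fx', 'fy', 'cx', 'cy', 'hand_eye', 's', 'T'] 332.01842354906864 332.01842354906864 254.5295881699471 198.8133897771107 None None
[[0.261, -0.932, -0.251, 92.566], [0.965, 0.252, 0.069, 596.836], [-0.001, -0.26, 0.965, 373.52], [0.0, 0.0, 0.0, 1.0]]
{'t': 0.1, 'joints': array([ 6.99930102e+01,  7.51383836e+00,  8.53237819e+01,  1.67753383e-03,
        8.72594937e+01, -4.89331713e+00]), 'dq': array([-0.06556398, -0.12260672, -0.12560762,  0.09492662,  0.06335757,
        0.01803885]), 'joint_efforts': array([ 1.53811863e-03, -5.70947778e+01, -5.01943946e+01, -1.96506830e-04,
        8.14167783e-03, -1.71574720e-05]), 'position': array([156.24351636, 578.79245273, 230.31032304]), 'orientation': array([[-9.65410014e-01,  2.60735758e-01, -6.07384087e-04],
       [ 2.60736408e-01,  9.65408733e-01, -1.58266282e-03],
       [ 1.73717111e-04, -1.68628568e-03, -9.99998563e-01]]), 'contact_force': array([-0.26776044, -0.41555844, -0.21077368]), 'torque': array([ 0.02972856, -0.02219653, -0.00447656]), 'finger_gap': 1.000318468578021}
```

View pics/top0.png

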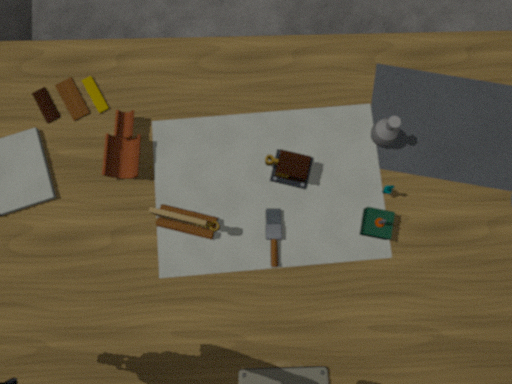

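View pics/side0.png

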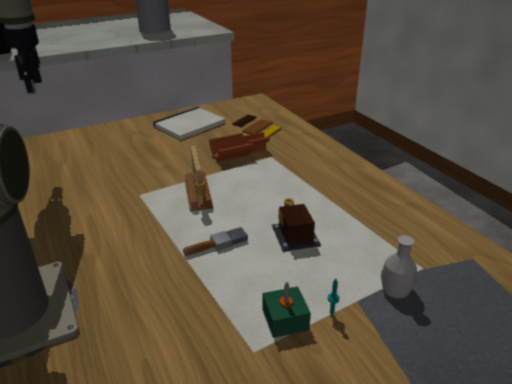

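Top view (with side view): the pin with the orange collar is in the green stand at (380,223) and the turquoise look-alike is at (389,190). The jamb knuckle is at (271,160) with its block to the right. The leaf knuckle is at (212,224), with the board running to (152,210). Pin candidates are orange (380,223) and turquoise (389,190), so I choose orange. One close crop to check.

Run:
```python
from h import *
t=load('top0')['image'];s=load('side0')['image']
def cr(i,u,v,w,h,W,H): return cv2.resize(i[v:v+h,u:u+w],(W,H),interpolation=cv2.INTER_CUBIC)
a=np.hstack([cr(t,355,180,50,62,240,298),cr(t,260,145,60,50,358,298)])
a=np.hstack([cr(t,355,180,50,62,240,298),cr(t,260,145,56,62,270,298),cr(t,145,195,90,52,290,168) if 0 else cr(t,145,190,84,87,288,298)])
b=np.hstack([cr(s,255,265,90,75,358,298),cr(s,265,190,60,62,220,298),cr(s,175,140,46,80,220,298)])
w=min(a.shape[1],b.shape[1]); o=np.vstack([a[:,:w],b[:,:w]]);cv2.imwrite('pics/crop1.png',o[:,:,::-1]);print(o.shape)
```

```text
(596, 798, 3)
```

View pics/crop1.png

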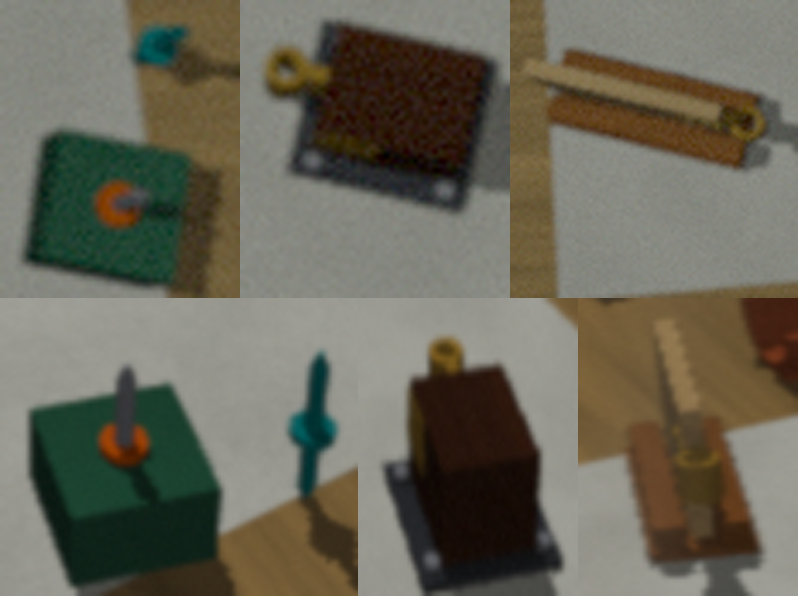

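Crops confirm it: the pin has a steel shank and an orange collar in the green stand. The jamb knuckle mouth is at about (270,160) and the leaf knuckle at (212.6,225.6). The leaf end is at (151,210).

Run:
```python
from h import *
t=load('top0');s=load('side0')
def hsvmask(c,lo,hi,roi):
    h=cv2.cvtColor(c['image'],cv2.COLOR_RGB2HSV); m=cv2.inRange(h,lo,hi); z=np.zeros_like(m); u,v,w,k=roi; z[v:v+k,u:u+w]=m[v:v+k,u:u+w]; return z
for c,roi in((t,(360,205,40,40)),(s,(260,280,60,40))):
    m=hsvmask(c,(5,170,90),(15,255,255),roi);M=cv2.moments(m,True);p=(M['m10']/M['m00'],M['m01']/M['m00']);print('collar',p,M['m00'],onz(c,*p,47.5).round(1))
print('jamb',onz(t,270,160,60).round(1),'side',onz(s,265+(446-358)*60/220,190+(348-298)*62/298,60).round(1))
print('leafk',onz(t,212.6,225.6,83).round(1),'end',onz(t,150.8,210.4,108).round(1))
print('rack', [onz(t,145+(x-510)/3.43,190+y/3.43,28).round(1) for x,y in((567,52),(762,96),(549,115),(745,167))])
print('block',[onz(t,260+(x-240)/4.82,145+y/4.8,62).round(1) for x,y in((345,25),(492,62),(318,143),(467,178))])
print('vase',onz(t,395,122,125), 'brush',onz(t,274,208,10),onz(t,274,265,10))
print('turq',onz(t,389,188,60))
```

```text
collar (378.05, 222.45) 40.0 [ 454.8 -251.9   47.5]
collar (285.0, 300.921568627451) 51.0 [ 455.5 -251.9   47.5]
jamb [619.7  14.7  60. ] side [625.7  16.5  60. ]
leafk [454.2 160.3  83. ] end [491.7 304.6 108. ]
rack [array([515.4, 295.1,  28. ]), array([478.6, 149.8,  28. ]), array([468.6, 307.8,  28. ]), array([426.4, 162.9,  28. ])]
block [array([644.1, -16.1,  62. ]), array([621.9, -92.9,  62. ]), array([5.804e+02, 5.000e-01, 6.200e+01]), array([559.7, -76.7,  62. ])]
vase [ 691.34472618 -290.08393982  125.        ] brush [503.09893627   6.11718531  10.        ] [356.88450342  11.17784919  10.        ]
turq [ 539.68943188 -282.66488668   60.        ]
```

{"api": "step_arm", "payload": {
  "plan": [0,0,-6.9,24,-27,0,85,0,0,-6.9,24,-27,0,85,0,0,-6.9,24,-27,0,85,0,0,-6.9,24,-27,0,85,0,0,-6.9,24,-27,0,85,0,0,-6.9,24,-27,0,85,0,0,-6.9,24,-27,0,85,0,0,-6.9,24,-27,0,85]
}}

```text
t: 0.82
position: [349.1, 361.7, 231.1]
orientation: [[-0.331, 0.943, -0.0], [0.943, 0.331, -0.0], [-0.0, -0.0, -1.0]]
contact_force: [0.3, 0.1, 0.3]
finger_gap: 0.995
```

{"api": "step_arm", "payload": {
  "plan": [0,0,-6.9,24,-27,0,85,0,0,-6.9,24,-27,0,85,0,0,-6.9,24,-27,0,85,0,0,-6.9,24,-27,0,85,0,0,-6.9,24,-27,0,85,0,0,0,0,0,0,85,0,0,0,0,0,0,85]
}}

```text
t: 1.4
position: [469.2, 226.7, 230.9]
orientation: [[0.259, 0.966, -0.001], [0.966, -0.259, -0.0], [-0.001, -0.001, -1.0]]
contact_force: [-0.6, 0.8, 0.4]
finger_gap: 0.996
```

Run:
```python
from h import *
c=grab('wrist','w1');s=c['s'];print(s['t'],s['position'],s['orientation'].round(4).tolist(),s['joints'].round(1),s['contact_force'])
```

```text
1.4 [469.1649374  226.66461001 230.85698419] [[0.2586, 0.966, -0.0008], [0.966, -0.2586, -0.0003], [-0.0005, -0.0007, -1.0]] [20.1 -4.8 97.7 -0.  87.1 35.1] [-0.62365298  0.77973176  0.35712415]
```

View pics/w1.png

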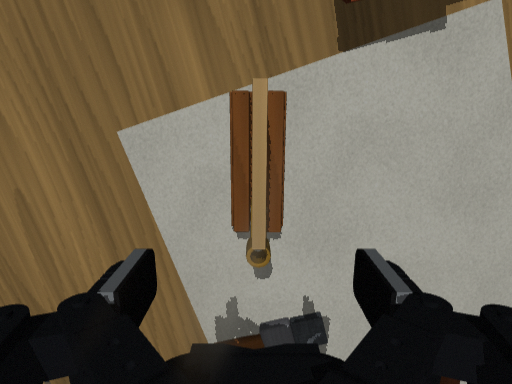

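The wrist view shows the leaf nearly vertical in the image. Its knuckle mouth is at (258,256) and its far end at (260,80). Next, views straight above the jamb, then the pin.

{"api": "step_arm", "payload": {
  "plan": [0,0,0,22,-30,2,85,0,0,0,22,-30,2,85,0,0,0,22,-30,2,85,0,0,0,22,-30,2,85,0,0,0,22,-30,2,85,0,0,0,22,-30,2,85,0,0,0,21,-32,0,85,0,0,0,0,0,0,85]
}}

```text
t: 2.12
position: [623.4, 12.4, 242.5]
orientation: [[0.257, 0.967, 0.0], [0.967, -0.257, -0.002], [-0.002, 0.001, -1.0]]
contact_force: [1.1, 0.7, 1.0]
finger_gap: 0.994
```

{"api": "step_arm", "payload": {
  "plan": [0,0,0,0,0,0,85,0,0,0,0,0,0,85]
}}

```text
t: 2.28
position: [620.9, 17.8, 242.8]
orientation: [[0.254, 0.967, -0.001], [0.967, -0.254, 0.001], [0.0, -0.001, -1.0]]
contact_force: [0.2, 0.5, 0.3]
finger_gap: 1.001
```

Run:
```python
from h import *
c=grab('wrist','w2');s=c['s'];print(s['t'],s['position'],s['orientation'].round(4).tolist())
```

```text
2.2833 [620.9172447   17.80441155 242.8331157 ] [[0.2538, 0.9673, -0.0011], [0.9673, -0.2538, 0.0008], [0.0005, -0.0013, -1.0]]
```

{"api": "step_arm", "payload": {
  "plan": [0,0,0,-20,-33,0,85,0,0,0,-20,-33,0,85,0,0,0,-20,-33,0,85,0,0,0,-20,-33,0,85,0,0,0,-20,-33,0,85,0,0,0,-20,-33,0,85,0,0,0,-20,-33,-6,85,0,0,0,-26,-37,-6,85]
}}

```text
t: 3.0
position: [457.4, -248.0, 232.5]
orientation: [[0.252, 0.968, 0.002], [0.968, -0.252, -0.001], [-0.0, 0.002, -1.0]]
contact_force: [0.7, -0.8, -1.0]
finger_gap: 0.998
```

{"api": "step_arm", "payload": {
  "plan": [0,0,0,0,0,0,85,0,0,0,0,0,0,85]
}}

```text
t: 3.17
position: [456.7, -248.5, 231.7]
orientation: [[0.257, 0.966, -0.0], [0.966, -0.257, 0.0], [0.0, -0.0, -1.0]]
contact_force: [1.1, 0.8, -0.1]
finger_gap: 0.992
```

Run:
```python
from h import *
c=grab('wrist','w3');s=c['s'];print(s['t'],s['position'],s['orientation'].round(4).tolist())
a=load('w2')['image']
o=np.hstack([cv2.resize(x[70:330,120:400],(399,371),interpolation=cv2.INTER_CUBIC) for x in(a,c['image'])])
cv2.imwrite('pics/w23.png',o[:,:,::-1]);print(o.shape)
```

```text
3.1667 [ 456.67137309 -248.50973558  231.72843895] [[0.2572, 0.9664, -0.0], [0.9664, -0.2572, 0.0003], [0.0003, -0.0001, -1.0]]
(371, 798, 3)
```

View pics/w23.png

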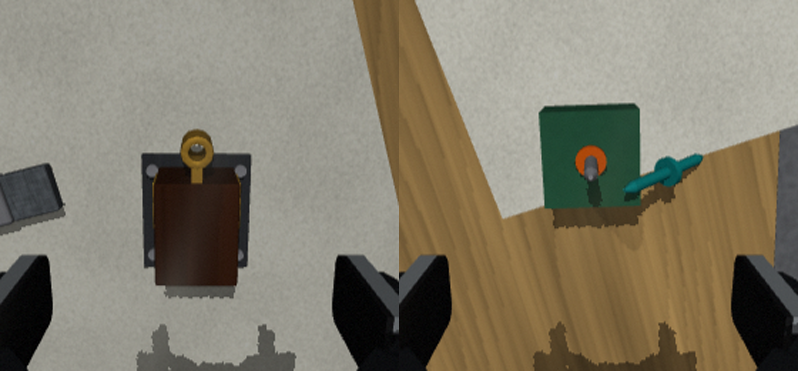

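Left: the jamb knuckle mouth is at about (258,175) in the full wrist image, with the block below it. Right: the orange collar is at about (254,184), and the turquoise decoy is well to the right. Refining the centres.

Run:
```python
from h import *
out=[]
def ctr(f,lo,hi,uv,r,k=10):
    c=load(f);im=cv2.resize(c['image'][uv[1]-r:uv[1]+r,uv[0]-r:uv[0]+r],None,fx=k,fy=k,interpolation=cv2.INTER_CUBIC)
    m=cv2.inRange(cv2.cvtColor(im,cv2.COLOR_RGB2HSV),lo,hi)
    cs,_=cv2.findContours(m,cv2.RETR_CCOMP,cv2.CHAIN_APPROX_NONE); cs=sorted(cs,key=cv2.contourArea)[::-1]
    res=[]
    for q in cs[:3]:
        if len(q)<30: continue
        e=cv2.fitEllipse(cv2.convexHull(q)); p=np.array(e[0])/k-0.5+0.5/k+np.array(uv)-r; res.append((p.round(2),(np.array(e[1])/k).round(1)));cv2.ellipse(im,e,(0,255,255),1)
    out.append(np.vstack([cv2.resize(im,(260,260)),cv2.cvtColor(cv2.resize(m,(260,260)),cv2.COLOR_GRAY2RGB)])); return c,res
for f,lo,hi,uv,z in(('w2',(15,110,70),(30,255,255),(258,175),60),('w3',(3,150,90),(18,255,255),(254,184),50),('w1',(15,110,60),(30,255,255),(258,256),83)):
    c,res=ctr(f,lo,hi,uv,20)
    for p,a in res: print(f,p,a,onz(c,*p,z).round(1),'f',c['fx'])
cv2.imwrite('pics/m.png',np.hstack(out)[:,:,::-1])
```

```text
w2 [257.72 177.3 ] [23. 35.] [623.7  18.2  60. ] f 332.01842354906864
w2 [257.8  176.09] [11.5 12.2] [624.1  19.4  60. ] f 332.01842354906864
w2 [249.   167.42] [2.1 4.8] [617.8  30.1  60. ] f 332.01842354906864
w3 [254.24 182.69] [22.1 22.6] [ 454.9 -252.4   50. ] f 332.01842354906864
w1 [257.99 250.64] [25.7 34. ] [455.6 165.3  83. ] f 332.01842354906864
w1 [260.89 246.14] [1.1 1.7] [459.4 169.   83. ] f 332.01842354906864
w1 [257.97 247.48] [1.2 1.4] [456.4 168.4  83. ] f 332.01842354906864
```

View pics/m.png

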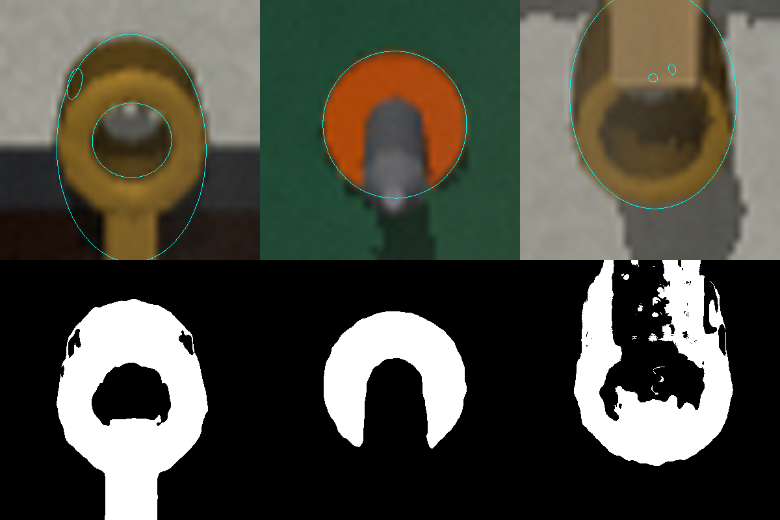

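{"api": "step_arm", "payload": {
  "plan": [0,0,0,-1,-2,-30,50,0,0,0,-1,-2,-35,50,0,0,0,0,0,-35,50,0,0,0,0,0,-25,50,0,0,0,0,0,-10,50,0,0,0,0,0,0,50,0,0,0,0,0,0,50]
}}

```text
t: 3.8
position: [456.7, -251.5, 97.7]
orientation: [[0.254, 0.967, 0.0], [0.967, -0.254, -0.0], [0.0, 0.0, -1.0]]
contact_force: [0.1, 0.1, 0.8]
finger_gap: 0.587
```

Run:
```python
from h import *
P=[]
for i in range(3):
    c=grab('wrist','w4');P.append(c['s']['position'])
print(np.round(P,2).tolist())
m=cv2.inRange(cv2.cvtColor(c['image'],cv2.COLOR_RGB2HSV),(3,150,90),(18,255,255));cs,_=cv2.findContours(m,0,1);q=max(cs,key=cv2.contourArea);e=cv2.fitEllipse(cv2.convexHull(q));print(e,onz(c,*e[0],50))
```

```text
[[456.71, -251.5, 97.72], [457.32, -252.36, 98.86], [457.6, -252.88, 99.41]]
((250.38916015625, 221.88597106933594), (35.63836669921875, 36.56720733642578), 175.7966766357422) [ 454.95049971 -252.24017138   50.        ]
```

{"api": "step_arm", "payload": {
  "plan": [0,0,0,-2.3,0,-20,50,0,0,0,0,0,-16,50,0,0,0,0,0,-5,50,0,0,0,0,0,0,50,0,0,0,0,0,0,50]
}}

```text
t: 4.37
position: [454.0, -253.0, 57.0]
orientation: [[0.256, 0.967, 0.001], [0.967, -0.256, -0.001], [-0.0, 0.001, -1.0]]
contact_force: [0.6, 0.8, 0.5]
finger_gap: 0.585
```

{"api": "step_arm", "payload": {
  "plan": [0,0,0,0,0,0,0,0,0,0,0,0,0,0,0,0,0,0,0,0,0,0,0,0,0,0,0,0,0,0,0,0,0,0,0,0,0,0,0,0,0,0,0,0,0,0,0,0,0,0,0,0,0,0,0,0],
  "grip_force": 40
}}

```text
t: 5.03
position: [453.9, -252.9, 56.6]
orientation: [[0.256, 0.967, 0.001], [0.967, -0.256, -0.001], [-0.0, 0.001, -1.0]]
contact_force: [-0.4, 0.8, 6.6]
finger_gap: 0.088
```

{"api": "step_arm", "payload": {
  "plan": [0,0,0,0,0,10,0,0,0,0,0,0,25,0,0,0,0,0,0,30,0,0,0,0,0,0,25,0,0,0,0,0,0,10,0,0,0,0,0,0,0,0,0,0,0,0,0,0,0]
}}

```text
t: 5.62
position: [453.4, -252.5, 155.6]
orientation: [[0.256, 0.967, 0.0], [0.967, -0.256, -0.0], [-0.0, 0.0, -1.0]]
contact_force: [-1.0, 0.3, -1.0]
finger_gap: 0.091
```

Run:
```python
from h import *
P=[]
for i in range(2):
    c=grab('wrist','w5');P.append(c['s']['position'])
s=c['s'];print(np.round(P,2).tolist(),s['finger_gap'],s['contact_force'],s['t'])
m=cv2.inRange(cv2.cvtColor(c['image'],cv2.COLOR_RGB2HSV),(3,150,90),(18,255,255));cs,_=cv2.findContours(m,0,1);q=max(cs,key=cv2.contourArea);e=cv2.fitEllipse(cv2.convexHull(q));print(e)
d=grab('side','s5')
w=c['image'][130:330,130:390];sd=d['image'][200:340,230:360]
cv2.imwrite('pics/v5.png',np.hstack([cv2.resize(w,(455,350)),cv2.resize(sd,(325,350))])[:,:,::-1])
```

```text
[[453.35, -252.5, 155.58], [452.65, -252.04, 154.3]] 0.08971605333091334 [ 0.29243104  0.50690829 -1.26553149] 5.6667
((254.8104248046875, 235.74880981445312), (19.614046096801758, 34.72319793701172), 91.15923309326172)
```

View pics/v5.png

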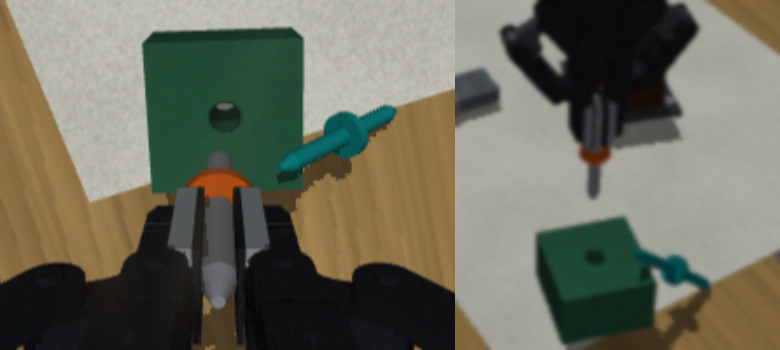

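The pin is held upright: collar at about (255,236) and lower tip at about (256,217) in the wrist image. The decoy had already toppled by itself in w3, before I got near, and has not moved since. Moving over the jamb.

{"api": "step_arm", "payload": {
  "plan": [0,0,0,10,15,0,0,0,0,0,19,30,0,0,0,0,0,19,30,0,0,0,0,0,19,30,0,0,0,0,0,19,30,0,0,0,0,0,19,30,0,0,0,0,0,19,30,0,0,0,0,0,19,30,0,0]
}}

```text
t: 6.43
position: [596.0, -25.7, 153.6]
orientation: [[0.256, 0.967, -0.003], [0.967, -0.256, 0.0], [-0.0, -0.003, -1.0]]
contact_force: [0.3, -1.1, -0.5]
finger_gap: 0.094
```

{"api": "step_arm", "payload": {
  "plan": [0,0,0,19,30,-5,0,0,0,0,9,15,-10,0,0,0,0,0,0,-10,0,0,0,0,0,0,0,0,0,0,0,0,0,0,0,0,0,0,0,0,0,0]
}}

```text
t: 6.93
position: [623.6, 16.3, 130.2]
orientation: [[0.257, 0.966, -0.002], [0.966, -0.257, -0.0], [-0.001, -0.001, -1.0]]
contact_force: [-0.3, -0.5, -0.5]
finger_gap: 0.091
```

Run:
```python
from h import *
c5=load('w5');R=c5['s']['orientation'];p=c5['s']['position']
print('tip tool', (R.T@(onz(c5,255.7,217.4,p[2]-51.6)-p)).round(2))
P=[]
for i in range(2):
    c=grab('wrist','w6');P.append(c['s']['position'])
s=c['s'];print(np.round(P,2).tolist(),s['finger_gap'],s['contact_force'],s['t'],s['orientation'].round(4).tolist())
R=s['orientation'];p=s['position']
print('jamb px pred',proj(c,[624.1,19.4,60]),'tip pred',proj(c,p+R@[0,0,51.6]))
w=c['image'][120:270,170:340]
cv2.imwrite('pics/v6.png',cv2.resize(w,(680,600),interpolation=cv2.INTER_CUBIC)[:,:,::-1])
```

```text
tip tool [ 2.17  0.35 51.6 ]
[[623.56, 16.35, 130.22], [624.02, 16.25, 130.92]] 0.08871036092049064 [-0.23570514 -0.64222195 -0.03762235] 6.9833 [[0.2571, 0.9664, -0.0003], [0.9664, -0.2571, -0.0003], [-0.0003, -0.0002, -1.0]]
jamb px pred [254.02106375 207.08605441] tip pred [255.13877331 220.73257518]
```

View pics/v6.png

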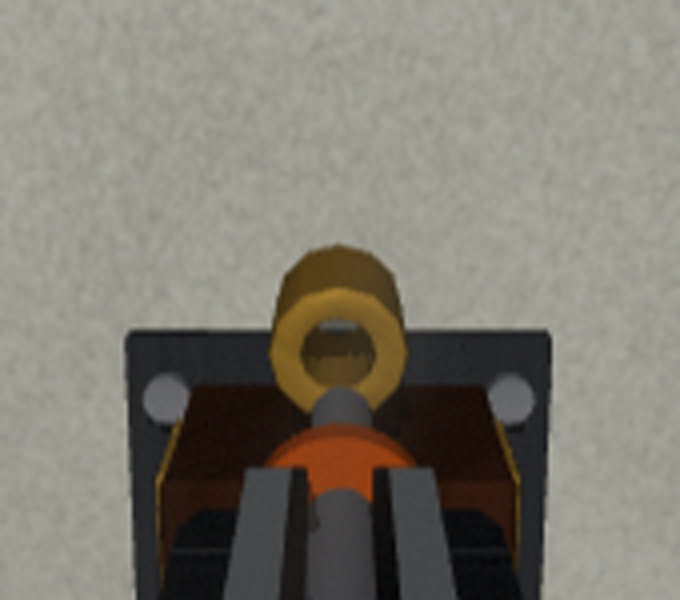

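The jamb hole is at (254,208) and the pin tip at (255,217). In world terms the tip needs about +2 mm in y. Shift and lower to just inside the mouth.

{"api": "step_arm", "payload": {
  "plan": [0,0,0,0,2.1,0,0,0,0,0,0,0,-8,0,0,0,0,0,0,-6,0,0,0,0,0,0,-5,0,0,0,0,0,0,-5,0,0,0,0,0,0,-5,0,0,0,0,0,0,0,0,0,0,0,0,0,0,0]
}}

```text
t: 7.7
position: [624.0, 19.6, 101.1]
orientation: [[0.256, 0.967, -0.001], [0.967, -0.256, 0.0], [-0.0, -0.001, -1.0]]
contact_force: [0.8, -0.9, -0.3]
finger_gap: 0.091
```

{"api": "step_arm", "payload": {
  "plan": [0,0,0,0,0,-6,0,0,0,0,0,0,-6,0,0,0,0,0,0,-6,0,0,0,0,0,0,-5,0,0,0,0,0,0,0,0,0,0,0,0,0,0,0]
}}

```text
t: 8.2
position: [624.0, 19.6, 78.1]
orientation: [[0.256, 0.967, -0.001], [0.967, -0.256, 0.0], [-0.0, -0.001, -1.0]]
contact_force: [0.2, -0.9, -0.6]
finger_gap: 0.091
```

{"api": "step_arm", "payload": {
  "plan": [0,0,0,0,0,-3,0,0,0,0,0,0,-2,0,0,0,0,0,0,-1,0,0,0,0,0,0,0,0,0,0,0,0,0,0,0]
}}

```text
t: 8.62
position: [624.3, 19.6, 72.7]
orientation: [[0.256, 0.967, -0.0], [0.967, -0.256, 0.0], [0.0, -0.0, -1.0]]
contact_force: [-1.1, -0.3, 0.6]
finger_gap: 0.092
```

{"api": "step_arm", "payload": {
  "plan": [0,0,0,0,0,0,15,0,0,0,0,0,0,30,0,0,0,0,0,0,45,0,0,0,0,0,0,45,0,0,0,0,0,0,45,0,0,0,0,0,0,45]
}}

```text
t: 9.12
position: [624.5, 19.5, 72.9]
orientation: [[0.256, 0.967, 0.0], [0.967, -0.256, 0.0], [0.0, 0.0, -1.0]]
contact_force: [-0.1, 0.6, 0.5]
finger_gap: 0.53
```

{"api": "step_arm", "payload": {
  "plan": [0,0,0,0,0,15,45,0,0,0,0,0,30,45,0,0,0,0,0,35,45,0,0,0,0,0,35,60,0,0,0,0,0,25,70,0,0,0,0,0,15,85,0,0,0,0,0,0,85,0,0,0,0,0,0,85]
}}

```text
t: 9.78
position: [625.0, 19.5, 228.8]
orientation: [[0.256, 0.967, 0.002], [0.967, -0.256, -0.0], [0.0, 0.002, -1.0]]
contact_force: [-0.0, 0.0, -1.2]
finger_gap: 0.994
```

Run:
```python
from h import *
c=grab('wrist','w7');s=c['s'];print(s['t'],s['position'],s['orientation'].round(4).tolist())
d=grab('side','s7')
m=cv2.inRange(cv2.cvtColor(c['image'],cv2.COLOR_RGB2HSV),(3,150,90),(18,255,255));cs,_=cv2.findContours(m,0,1);q=max(cs,key=cv2.contourArea);e=cv2.fitEllipse(cv2.convexHull(q));print(e,onz(c,*e[0],65))
w=c['image'][130:280,170:340];sd=d['image'][170:270,240:350]
cv2.imwrite('pics/v7.png',np.hstack([cv2.resize(w,(400,352),interpolation=2),cv2.resize(sd,(387,352),interpolation=2)])[:,:,::-1])
```

```text
9.7833 [625.03506198  19.51889803 228.84408785] [[0.2557, 0.9668, 0.0024], [0.9668, -0.2557, -0.0001], [0.0005, 0.0023, -1.0]]
((60.54566192626953, 31.05360984802246), (14.371637344360352, 163.07223510742188), 172.69078063964844) [500.47462076 187.31776492  65.        ]
```

View pics/v7.png

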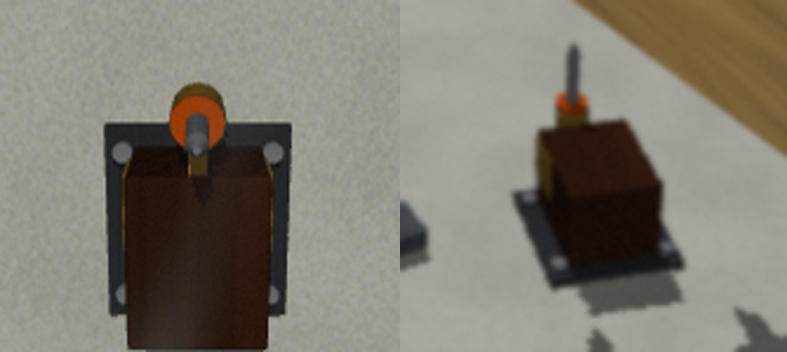

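The pin is seated: its collar lies on the jamb knuckle (198,122 in the left crop), and the gripper is clear. Next, a look straight down on the leaf's knuckle.

{"api": "step_arm", "payload": {
  "plan": [0,0,0,-28,24,4,85,0,0,0,-28,24,4,85,0,0,0,-28,24,4,85,0,0,0,-28,24,4,85,0,0,0,-28,24,4,85,0,0,0,-28,24,4,85,0,0,0,0,0,0,85,0,0,0,0,0,0,85]
}}

```text
t: 10.55
position: [454.7, 164.6, 250.5]
orientation: [[0.253, 0.968, -0.002], [0.968, -0.253, -0.0], [-0.001, -0.002, -1.0]]
contact_force: [1.0, 0.2, 0.4]
finger_gap: 0.997
```

Run:
```python
from h import *
P=[]
for i in range(3): c=grab('wrist','w8');P.append(c['s']['position'])
s=c['s'];print(s['t'],np.round(P,1).tolist(),s['orientation'].round(4).tolist())
im=c['image']
# board top: tan, rows above knuckle
h=cv2.cvtColor(im,cv2.COLOR_RGB2HSV); p=proj(c,[455,163,83]).astype(int); print('pred knuckle',p, h[p[1]-40:p[1]-20:10,p[0]+2].tolist(),h[p[1]-40,p[0]-30:p[0]+40:4].tolist())
w=im[:p[1]+30,p[0]-45:p[0]+45]; o=cv2.resize(w,None,fx=4,fy=4,interpolation=2)[-600:]
b=load('w7');q=proj(b,[624,19,62]).astype(int)
print('x0',p[0]-45,'ybottom',p[1]+30,o.shape)
cv2.imwrite('pics/v8.png',o[:,:,::-1])
# block edges in w7
hb=cv2.cvtColor(b['image'],cv2.COLOR_RGB2HSV)
for r in range(q[1]+25,q[1]+90,15): print(r,[tuple(x) for x in hb[r,q[0]-36:q[0]-26:2].tolist()])
```

```text
10.65 [[454.7, 164.6, 250.5], [455.6, 163.7, 250.4], [456.1, 163.2, 250.5]] [[0.2553, 0.9669, -0.0017], [0.9669, -0.2553, -0.0008], [-0.0013, -0.0014, -1.0]]
pred knuckle [254 181] [[18, 116, 145], [18, 121, 146]] [[27, 17, 154], [13, 115, 100], [14, 184, 101], [13, 184, 97], [13, 184, 94], [13, 182, 98], [18, 119, 131], [18, 117, 148], [18, 116, 145], [19, 115, 151], [13, 186, 52], [13, 183, 99], [13, 181, 96], [14, 173, 100], [17, 48, 122], [27, 19, 151], [30, 16, 163], [33, 17, 153]]
x0 209 ybottom 211 (600, 360, 3)
207 [(110, 20, 39), (108, 32, 40), (23, 31, 33), (11, 197, 35), (10, 190, 39)]
222 [(120, 27, 38), (105, 26, 39), (113, 26, 39), (11, 191, 36), (8, 177, 39)]
237 [(110, 20, 38), (110, 19, 41), (110, 20, 38), (11, 170, 30), (11, 179, 40)]
252 [(113, 24, 42), (110, 36, 42), (120, 6, 89), (5, 28, 54), (10, 170, 42)]
267 [(30, 17, 151), (27, 18, 156), (25, 19, 158), (27, 21, 119), (10, 155, 41)]
```

View pics/v8.png

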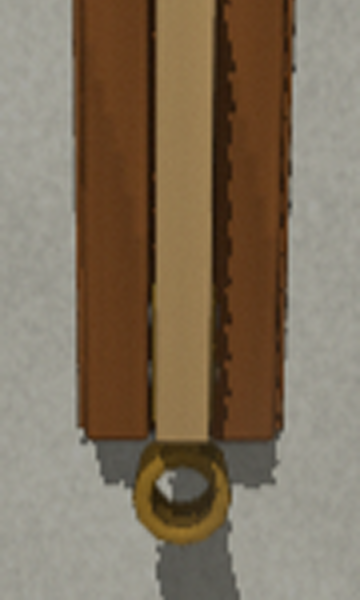

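The leaf's knuckle mouth is at (254.3,184.7) in the full wrist image, with the board top going straight up from it. Computing both yaws and the grasp target.

Run:
```python
from h import *
def yaw(d): return np.degrees(np.arctan2(d[0],d[1]))
c=load('w8');R=c['s']['orientation']
k=onz(c,254.35,184.7,83);print('knuckle',k.round(1))
h=cv2.cvtColor(c['image'],cv2.COLOR_RGB2HSV).astype(int)
t=(abs(h[:,:,0]-18)<=2)&(h[:,:,1]<150)&(h[:,:,2]>110)
L=[];Rr=[]
for r in range(30,165,3):
    x=np.where(t[r,230:285])[0]+230
    if len(x)<5: continue
    L.append(onz(c,x.min()-.5,r,108));Rr.append(onz(c,x.max()+.5,r,108))
for E in(L,Rr):
    v=cv2.fitLine(np.array(E)[:,:2].astype(np.float32),cv2.DIST_HUBER,0,.01,.01).ravel();v[:2]*=np.sign(v[1]);print('board',yaw(v).round(2),'offset at knuckle',((np.array(v[2:])-k[:2])@[v[1],-v[0]]).round(2))
print('tool yaw w8',yaw(R[:2,0]),'w7',yaw(load('w7')['s']['orientation'][:2,0]))
b=load('w7');h=cv2.cvtColor(b['image'],cv2.COLOR_RGB2HSV).astype(int)
t=(h[:,:,1]>110)&(h[:,:,2]<75);q=proj(b,[624,19,62]).astype(int);L=[];Rr=[]
for r in range(q[1]+30,q[1]+92,2):
    x=np.where(t[r,q[0]-40:q[0]+40])[0]+q[0]-40
    L.append(onz(b,x.min()-.5,r,62));Rr.append(onz(b,x.max()+.5,r,62))
for E in(L,Rr):
    v=cv2.fitLine(np.array(E)[:,:2].astype(np.float32),cv2.DIST_HUBER,0,.01,.01).ravel();v[:2]*=np.sign(v[1]);print('block',yaw(v).round(2))
# collar in w7
m=cv2.inRange(cv2.cvtColor(b['image'],cv2.COLOR_RGB2HSV),(3,150,90),(18,255,255));m[:,:q[0]-25]=0;m[:,q[0]+25:]=0;m[:q[1]-30]=0;m[q[1]+20:]=0
e=cv2.fitEllipse(cv2.convexHull(max(cv2.findContours(m,0,1)[0],key=cv2.contourArea)));print(e,onz(b,*e[0],65).round(1))
```

```text
knuckle [454.5 160.2  83. ]
board 15.12 offset at knuckle -6.02
board 15.46 offset at knuckle 5.15
tool yaw w8 14.791484918729912 w7 14.81456091423464
block 14.16
block 15.63
((253.35971069335938, 181.75552368164062), (23.342731475830078, 23.882863998413086), 4.30179500579834) [624.1  20.4  65. ]
```

{"api": "step_arm", "payload": {
  "plan": [0,0,0,8,32,0,60,0,0,0,8,33,-20,60,0,0,0,0,0,-35,60,0,0,0,0,0,-35,60,0,0,0,0,0,-30,60,0,0,0,0,0,-15,60,0,0,0,0,0,0,60,0,0,0,0,0,0,60]
}}

```text
t: 11.37
position: [472.1, 227.4, 115.4]
orientation: [[0.257, 0.966, -0.003], [0.966, -0.257, -0.001], [-0.002, -0.003, -1.0]]
contact_force: [-0.8, 0.3, 0.3]
finger_gap: 0.701
```

{"api": "step_arm", "payload": {
  "plan": [0,0,0,0,0,0,60,0,0,0,0,0,0,60]
}}

```text
t: 11.53
position: [474.1, 228.7, 118.9]
orientation: [[0.256, 0.967, 0.003], [0.967, -0.256, 0.001], [0.002, 0.003, -1.0]]
contact_force: [-0.6, 0.4, -0.2]
finger_gap: 0.701
```

{"api": "step_arm", "payload": {
  "plan": [0,0,0,-0.5,0,-15,60,0,0,0,0,0,-20,60,0,0,0,0,0,-15,60,0,0,0,0,0,-10,60,0,0,0,0,0,-5,60,0,0,0,0,0,0,60,0,0,0,0,0,0,60,0,0,0,0,0,0,60]
}}

```text
t: 12.2
position: [472.9, 228.9, 53.2]
orientation: [[0.256, 0.967, 0.002], [0.967, -0.256, 0.001], [0.001, 0.002, -1.0]]
contact_force: [1.1, 0.5, -0.1]
finger_gap: 0.699
```

{"api": "step_arm", "payload": {
  "plan": [0,0,0,0,0,0,0,0,0,0,0,0,0,0,0,0,0,0,0,0,0,0,0,0,0,0,0,0,0,0,0,0,0,0,0,0,0,0,0,0,0,0,0,0,0,0,0,0,0,0,0,0,0,0,0,0],
  "grip_force": 70
}}

```text
t: 12.87
position: [472.1, 228.7, 52.2]
orientation: [[0.256, 0.967, 0.0], [0.967, -0.256, 0.0], [0.0, 0.0, -1.0]]
contact_force: [-0.3, -1.5, 5.6]
finger_gap: 0.13
```

Run:
```python
from h import *
P=[]
for i in range(3): c=grab('wrist','w9');P.append(c['s']['position'])
s=c['s'];print(s['t'],np.round(P,1).tolist(),s['orientation'].round(4).tolist(),s['contact_force'],s['finger_gap'],s['torque'])
```

```text
12.9667 [[472.1, 228.7, 52.2], [472.1, 228.7, 52.2], [472.2, 228.7, 52.2]] [[0.2556, 0.9668, 0.0005], [0.9668, -0.2556, 0.0002], [0.0003, 0.0005, -1.0]] [-1.06874987 -0.148235    5.75402443] 0.12615686312879798 [-0.06258645  0.27022234  0.01356088]
```

{"api": "step_arm", "payload": {
  "plan": [0,0,0,0,0,5,0,0,0,0,0,0,12,0,0,0,0,0,0,20,0,0,0,0,0,0,20,0,0,0,0,0,0,15,0,0,0,0,0,0,6,0,0,0,0,0,0,0,0,0,0,0,0,0,0,0]
}}

```text
t: 13.68
position: [471.8, 228.5, 129.7]
orientation: [[0.256, 0.967, 0.0], [0.967, -0.256, -0.0], [-0.0, 0.0, -1.0]]
contact_force: [-0.1, -0.3, -3.4]
finger_gap: 0.128
```

{"api": "step_arm", "payload": {
  "plan": [0,0,0,10,-8,0,0,0,0,0,25,-20,0,0,0,0,0,30,-25,0,0,0,0,0,30,-25,0,0,0,0,0,30,-25,0,0,0,0,0,25,-20,0,0,0,0,0,10,-9,0,0,0,0,0,5,-4,0,0]
}}

```text
t: 14.35
position: [637.8, 89.5, 127.6]
orientation: [[0.258, 0.966, -0.002], [0.966, -0.258, -0.001], [-0.001, -0.002, -1.0]]
contact_force: [0.5, 0.7, -2.0]
finger_gap: 0.131
```

{"api": "step_arm", "payload": {
  "plan": [0,0,0,0,0,0,0,0,0,0,0,0,0,0,0,0,0,0,0,0,0,0,0,0,0,0,0,0,0,0,0,0,0,0,0,0]
}}

```text
$.plan: bad value
```

Run:
```python
from h import *
P=[]
for i in range(3): c=grab('side','s10');P.append(c['s']['position'])
t=grab('top','t10')
s=t['s'];print(s['t'],np.round(P,1).tolist(),s['orientation'].round(4).tolist(),s['contact_force'],s['finger_gap'])
print('side pred pin top/collar',proj(c,[624.1,19.8,110]),proj(c,[624.1,19.8,62]),'top',proj(t,[624.1,19.8,65]),proj(t,[624.1,19.8,110]))
sd=c['image'][130:230,240:340];tt=t['image'][110:180,220:290]
cv2.imwrite('pics/v10.png',np.hstack([cv2.resize(sd,(400,400),interpolation=2),cv2.resize(tt,(400,400),interpolation=2)])[:,:,::-1])
```

```text
14.5 [[637.8, 89.5, 127.6], [637.6, 89.9, 127.8], [636.6, 91.4, 128.0]] [[0.2563, 0.9666, -0.0025], [0.9666, -0.2563, 0.0001], [-0.0005, -0.0025, -1.0]] [-0.09248146 -0.24010196 -2.70707853] 0.13363813131419053
side pred pin top/collar [288.38337817 181.90206155] [287.72446382 199.20400688] top [268.02821952 157.87818344] [268.69726993 153.35290917]
```

View pics/v10.png

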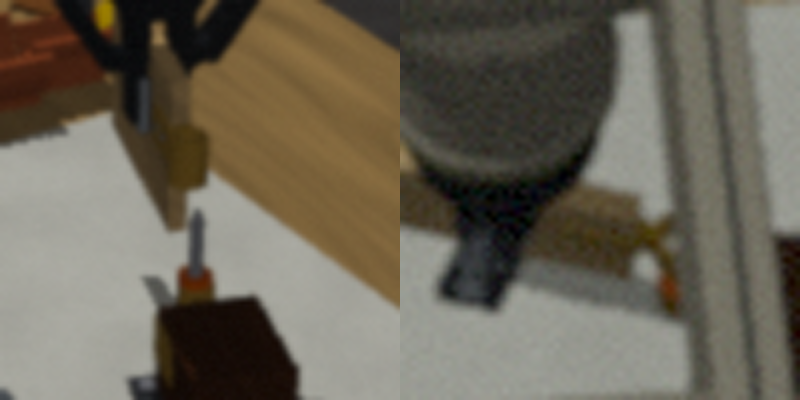

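Side view: the knuckle's bottom is at about (287,176), just up-left of the pin top at (289,182), as expected with the shift still left to make. Settling and then shifting.

{"api": "step_arm", "payload": {
  "plan": [0,0,0,0,0,0,0,0,0,0,0,0,0,0,0,0,0,0,0,0,0,0,0,0,0,0,0,0]
}}

```text
t: 14.88
position: [636.6, 93.2, 130.1]
orientation: [[0.255, 0.967, 0.0], [0.967, -0.255, 0.0], [0.0, 0.0, -1.0]]
contact_force: [0.9, 0.3, -3.7]
finger_gap: 0.129
```

Run:
```python
from h import *
P=[]
for i in range(3): c=grab('side','s11');P.append(c['s']['position'])
w=grab('wrist','w11');s=w['s'];P.append(s['position']);print(s['t'],np.round(P,1).tolist())
R=s['orientation'];p=s['position'];k=p-70.75*R[:,0]; k[2]=p[2]-52.2+8+45
print('knuckle pred world',k.round(1),'side px bottom',proj(c,k),'top',proj(c,k+[0,0,30]))
# brass mask in side
h=cv2.cvtColor(c['image'],cv2.COLOR_RGB2HSV)[140:190,272:302]
m=cv2.inRange(h,(15,110,50),(32,255,255));cs,_=cv2.findContours(m,0,1);q=max(cs,key=cv2.contourArea);print('brass bbox',cv2.boundingRect(q),cv2.contourArea(q))
# board top edges in wrist, z of top = p-52.2+108
h=cv2.cvtColor(w['image'],cv2.COLOR_RGB2HSV).astype(int); u=proj(w,p+R@[40,0,-56]); print('board top px',u,h[int(u[1]),int(u[0])])
for r in range(20,150,20):
    g=h[r,230:290]; x=np.where((abs(g[:,0]-18)<=3)&(g[:,1]>90)&(g[:,1]<150)&(g[:,2]>100))[0]+230; print(r,x.min() if len(x) else None,x.max() if len(x) else None,len(x))
c9=load('w9');h9=cv2.cvtColor(c9['image'],cv2.COLOR_RGB2HSV).astype(int)
for r in range(20,150,20):
    g=h9[r,230:290]; x=np.where((abs(g[:,0]-18)<=3)&(g[:,1]>90)&(g[:,1]<150)&(g[:,2]>100))[0]+230; print('w9',r,x.min() if len(x) else None,x.max() if len(x) else None,len(x))
np.save('pics/x',0)
```

```text
15.0333 [[636.6, 93.2, 130.1], [636.7, 93.1, 130.1], [636.8, 93.0, 130.1], [636.8, 92.8, 130.0]]
knuckle pred world [618.7  24.4 130.8] side px bottom [285.65034817 173.80464059] top [286.04096553 162.34925956]
brass bbox (0, 0, 30, 46) 818.5
board top px [255.89452958 209.24779007] [ 18 116 141]
20 None None 0
40 231 278 48
60 232 278 47
80 232 277 46
100 232 277 46
120 233 277 45
140 233 276 44
w9 20 230 289 58
w9 40 231 289 58
w9 60 230 278 49
w9 80 232 277 46
w9 100 232 277 46
w9 120 232 277 46
w9 140 233 276 44
```

{"api": "step_arm", "payload": {
  "plan": [0,0,0,2.7,-2.4,0,0,0,0,0,2.7,-2.4,-3,0,0,0,0,0,0,-5,0,0,0,0,0,0,-5,0,0,0,0,0,0,0,0,0,0,0,0,0,0,0,0,0,0,0,0,0,0,0]
}}

```text
$.plan: bad value
```

Run:
```python
from h import *
P=[]
for i in range(3): c=grab('side','s12');P.append(c['s']['position'])
s=c['s'];print(s['t'],np.round(P,1).tolist(),s['contact_force'])
R=s['orientation'];p=s['position'];k=p-70.75*R[:,0]; k[2]=p[2]-52.2+53
print(k.round(1),proj(c,k),proj(c,k+[0,0,30]))
t=grab('top','t12');sd=c['image'][150:220,255:325];tt=t['image'][130:170,250:290]
cv2.imwrite('pics/v12.png',np.hstack([cv2.resize(sd,(560,560),interpolation=2)])[:,:,::-1])
```

```text
15.1833 [[636.8, 92.7, 130.0], [636.9, 92.7, 129.9], [636.9, 92.6, 129.9]] [ 0.04630784  0.4156951  -1.77033514]
[618.8  24.2 130.7] [285.72872708 173.89206203] [286.12055348 162.43703262]
```

View pics/v12.png

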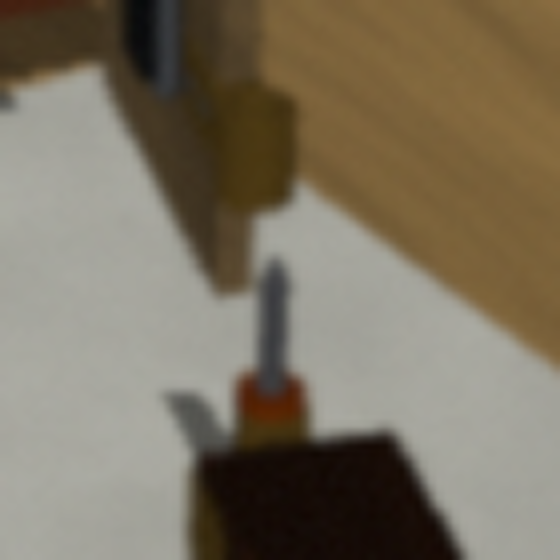

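The side view shows the knuckle's bottom at about (286.3,175) and the pin tip at (289,182), which agrees with the predicted offset. The move call was refused because its number count was wrong, so I resend it. I have used all 12 pictures, so from here I check by numbers.

{"api": "step_arm", "payload": {
  "plan": [0,0,0,2.6,-2.3,0,0,0,0,0,2.6,-2.3,-3,0,0,0,0,0,0,-5,0,0,0,0,0,0,-5,0,0,0,0,0,0,0,0,0,0,0,0,0,0,0]
}}

```text
t: 15.78
position: [641.4, 87.9, 115.7]
orientation: [[0.256, 0.967, -0.002], [0.967, -0.256, -0.0], [-0.001, -0.002, -1.0]]
contact_force: [-0.0, 0.8, -2.5]
finger_gap: 0.131
```

Run:
```python
from h import *
P=[]
for i in range(3): c=grab('side','s12');P.append(c['s']['position'])
s=c['s'];print(s['t'],np.round(P,1).tolist(),s['contact_force'])
R=s['orientation'];p=s['position'];k=p-70.75*R[:,0]; k[2]=p[2]-52.2+53
print(k.round(1),proj(c,k),proj(c,k+[0,0,30]))
h=cv2.cvtColor(c['image'],cv2.COLOR_RGB2HSV)
for r in list(range(166,188,2))+[197,199]: print(r,' '.join('%d/%d/%d'%tuple(x) for x in h[r,281:298]))
```

```text
15.8833 [[641.4, 87.9, 115.7], [641.7, 88.0, 116.2], [642.0, 88.0, 116.7]] [ 1.14076433 -0.31315459 -1.28598831]
[623.9  19.6 117.5] [288.45091243 179.19645961] [288.88135    167.87999865]
166 20/75/51 19/135/53 19/176/58 20/182/66 19/168/73 20/169/68 20/179/67 20/180/68 20/182/73 19/169/80 19/156/88 19/146/101 18/139/110 19/138/118 18/135/123 18/136/122 18/134/122
168 20/148/55 19/130/53 20/132/56 20/167/61 20/183/64 20/193/62 20/193/66 20/196/73 20/190/74 21/190/74 20/193/70 20/189/66 20/176/71 19/158/87 18/140/113 18/133/123 18/136/124
170 18/148/57 20/170/54 21/167/58 20/187/60 21/185/62 20/193/66 21/190/67 20/190/71 20/190/71 19/188/72 19/186/70 20/192/69 20/190/71 19/165/82 18/145/104 18/136/118 18/135/121
172 19/123/60 19/149/58 20/170/57 19/185/58 20/192/61 20/192/65 20/185/69 20/188/72 20/189/73 20/185/76 20/190/74 20/190/71 20/184/72 19/164/81 19/142/104 19/139/112 18/135/113
174 19/121/61 16/127/62 19/145/58 20/173/59 20/189/62 20/190/67 20/193/70 20/192/73 20/190/75 20/190/75 20/192/73 20/187/71 20/180/71 20/139/86 19/110/116 18/118/123 18/129/119
176 17/122/65 18/123/62 
[... 649 characters left out ...]
7 27/14/167 27/14/166
184 18/67/87 18/110/67 19/121/63 18/126/69 17/123/79 17/113/81 17/90/74 13/27/65 135/8/68 30/5/96 30/13/142 27/14/161 30/14/164 30/14/165 30/12/165 30/14/166 34/12/166
186 24/30/126 19/71/86 17/113/70 17/114/74 18/120/83 17/112/82 17/62/66 150/8/61 120/15/66 120/3/81 30/10/127 30/13/155 27/14/163 27/14/164 30/16/163 30/14/163 30/14/164
197 26/13/162 27/14/166 22/18/159 15/53/135 11/117/105 10/141/87 4/56/68 135/16/64 170/12/62 9/74/69 10/108/92 11/72/120 18/29/151 25/17/164 26/12/167 30/14/166 30/14/166
199 25/13/114 30/12/145 23/20/151 11/73/112 10/182/87 10/220/80 9/173/75 8/138/72 8/140/73 9/188/76 11/224/81 11/142/95 13/55/134 21/22/160 27/14/166 34/12/167 27/14/167
```

Side rows put the knuckle centre at about column 288.6 and the pin at 289 (0.46 px/mm), so they are aligned. Lowering.

{"api": "step_arm", "payload": {
  "plan": [0,0,0,0,0,-4,0,0,0,0,0,0,-4,0,0,0,0,0,0,-4,0,0,0,0,0,0,-4,0,0,0,0,0,0,0,0,0,0,0,0,0,0,0]
}}

```text
t: 16.43
position: [641.6, 87.9, 100.1]
orientation: [[0.256, 0.967, -0.001], [0.967, -0.256, -0.0], [-0.0, -0.001, -1.0]]
contact_force: [0.6, -0.1, -1.7]
finger_gap: 0.132
```

{"api": "step_arm", "payload": {
  "plan": [0,0,0,0,0,-5,0,0,0,0,0,0,-6,0,0,0,0,0,0,-6,0,0,0,0,0,0,-6,0,0,0,0,0,0,-5,0,0,0,0,0,0,0,0,0,0,0,0,0,0,0]
}}

```text
t: 17.02
position: [641.6, 87.9, 72.1]
orientation: [[0.256, 0.967, -0.001], [0.967, -0.256, -0.0], [-0.0, -0.001, -1.0]]
contact_force: [0.0, 0.0, -1.1]
finger_gap: 0.134
```

{"api": "step_arm", "payload": {
  "plan": [0,0,0,0,0,-3,0,0,0,0,0,0,-2,0,0,0,0,0,0,-1,0,0,0,0,0,0,0,0,0,0,0,0,0,0,0]
}}

```text
t: 17.43
position: [642.1, 88.0, 66.9]
orientation: [[0.256, 0.967, 0.0], [0.967, -0.256, 0.0], [0.0, 0.0, -1.0]]
contact_force: [-0.9, -0.1, -3.1]
finger_gap: 0.13
```

{"api": "step_arm", "payload": {
  "plan": [0,0,0,0,0,-1,0,0,0,0,0,0,-0.5,0,0,0,0,0,0,0,0,0,0,0,0,0,0,0]
}}

```text
t: 17.77
position: [642.1, 88.0, 65.3]
orientation: [[0.256, 0.967, -0.0], [0.967, -0.256, 0.0], [0.0, -0.0, -1.0]]
contact_force: [0.2, -1.1, -1.3]
finger_gap: 0.134
```

{"api": "step_arm", "payload": {
  "plan": [0,0,0,0,0,-0.6,0,0,0,0,0,0,-0.5,0,0,0,0,0,0,0,0,0,0,0,0,0,0,0]
}}

```text
t: 18.1
position: [642.1, 88.0, 64.2]
orientation: [[0.256, 0.967, 0.0], [0.967, -0.256, 0.0], [0.0, 0.0, -1.0]]
contact_force: [0.0, -0.0, -1.6]
finger_gap: 0.13
```

{"api": "step_arm", "payload": {
  "plan": [0,0,0,0,0,-0.5,0,0,0,0,0,0,0,0,0,0,0,0,0,0,0]
}}

```text
t: 18.35
position: [642.2, 88.0, 64.0]
orientation: [[0.256, 0.967, 0.0], [0.967, -0.256, -0.0], [0.0, 0.0, -1.0]]
contact_force: [-1.2, 1.6, 0.1]
finger_gap: 0.129
```

{"api": "step_arm", "payload": {
  "plan": [0,0,0,0,0,-0.5,0,0,0,0,0,0,0,0,0,0,0,0,0,0,0]
}}

```text
t: 18.6
position: [642.3, 88.0, 63.8]
orientation: [[0.256, 0.967, 0.001], [0.967, -0.256, -0.0], [0.0, 0.001, -1.0]]
contact_force: [-2.2, 1.2, 4.5]
finger_gap: 0.131
```

Run:
```python
from h import *
F=[];P=[]
for i in range(6): c=grab('side');F.append(c['s']['contact_force']);P.append(c['s']['position'])
print(np.mean(F,0),np.mean(P,0),c['s']['torque'])
```

```text
[-2.51223892  1.414107    5.6617368 ] [642.3307212   88.03814099  63.81022638] [-0.33888968  0.59031135 -0.21598096]
```

Run:
```python
from h import *
c=grab('wrist','wf');d=grab('side','sf');s=c['s'];R=s['orientation']
for f in('w9','wf'):
    w=load(f);h=cv2.cvtColor(w['image'],cv2.COLOR_RGB2HSV).astype(int);o=[]
    for r in range(80,150,20):
        g=h[r,230:290]; x=np.where((abs(g[:,0]-18)<=3)&(g[:,1]>90)&(g[:,1]<150)&(g[:,2]>100))[0]+230;o.append((x.min(),x.max()))
    print(f,o)
print('yaw',np.degrees(np.arctan2(R[0,0],R[1,0])),'tilt',np.degrees(np.arccos(-R[2,2])),'dq',abs(s['dq']).max(),s['t'])
h=cv2.cvtColor(d['image'],cv2.COLOR_RGB2HSV);p=proj(d,[624.1,19.8,62.5]).round().astype(int)
for r in range(p[1]-14,p[1]+5): print(r,' '.join('%d/%d'%tuple(x[:2]) for x in h[r,p[0]-3:p[0]+4]))
a=load('side0')['image'].astype(int)
for n,(u,v,w_,k) in dict(vase=(378,235,42,65),half=(208,130,62,32),brush=(183,228,68,30)).items(): print(n,abs(a[v:v+k,u:u+w_]-d['image'][v:v+k,u:u+w_]).mean().round(1))
```

```text
w9 [(np.int64(232), np.int64(277)), (np.int64(232), np.int64(277)), (np.int64(232), np.int64(277)), (np.int64(233), np.int64(276))]
wf [(np.int64(233), np.int64(278)), (np.int64(233), np.int64(277)), (np.int64(233), np.int64(277)), (np.int64(233), np.int64(277))]
yaw 14.809469196627768 tilt 0.03309720746060552 dq 0.09497562901369333 18.9
185 18/156 19/143 17/77 15/9 120/11 15/6 24/21
186 20/188 19/155 18/72 0/4 110/12 15/8 19/62
187 19/193 19/165 19/72 165/9 105/16 12/21 19/109
188 20/184 20/163 20/85 15/17 120/4 15/33 19/130
189 20/194 20/170 19/121 17/77 18/63 18/93 19/153
190 20/192 20/188 19/175 20/165 19/161 20/174 19/178
191 21/195 20/188 21/191 20/193 21/187 21/190 20/195
192 20/192 20/199 20/195 20/190 21/195 20/193 20/202
193 21/195 20/186 20/190 20/187 20/191 20/190 20/195
194 20/186 20/197 20/196 20/190 20/191 20/190 20/185
195 20/189 21/200 20/190 20/190 20/191 20/197 19/189
196 20/193 20/190 20/196 20/190 20/194 20/190 20/184
197 20/193 20/191 19/190 21/194 20/194 20/193 20/194
198 19/185 20/191 20/190 20/193 19/194 20/187 20/190
199 18/204 19/198 20/196 19/194 20/191 19/187 19/188
200 14/214 16/218 18/203 17/197 18/200 17/200 17/208
201 14/221 13/227 14/233 14/222 14/240 14/234 14/224
202 17/194 16/206 14/221 14/225 14/233 14/221 15/216
203 19/185 19/198 18/197 17/198 18/200 19/203 19/197
vase 8.6
half 9.4
brush 10.0
```

```bash
python3 -c "
from h import *
print(bot.job_done())"
```

```text
the job is handed in; nothing more can be done
None
```

I put the orange-collared pin into the jamb knuckle, down to its collar, and let go of it. I then took the board out of the rack, lowered its knuckle over the pin onto the collar, and handed the job in at 18.9 s still gripping the board.

**Last checks that agreed:**
- **Seating:** the side view showed the pin tip sticking out above the board's knuckle, and the knuckle directly on the orange collar. The arm met an upward push of 5.7 N.
- **Alignment:** the tool's yaw was 14.8° against about 14.9° measured for the jamb block. The two block edges read 14.2° and 15.6°, so this is good to roughly 0.7°. Tool tilt was 0.03°.
- **Grip:** the board's edges in the wrist view had shifted by no more than 1 px since the grasp.

**Less certain:**
- **Side push:** a small sideways force of about 3 N remained on the gripper.
- **Things to leave alone:** I checked the half vase, white vase and brush only by comparing images before and after. The mean differences were 8.6–10, similar for all three. I took that as image noise and did not view those areas again.
- **Turquoise decoy:** it stood upright in the first image but had toppled by the first wrist view near it. The gripper was about 230 mm above the bench then and had felt no contact. It did not move after that.
- **Refused calls:** two move calls were refused for a wrong number count, and nothing moved during them.

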